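Key and seat the footrest swivel plate

ROBOT

A 7-joint arm with a two-finger parallel gripper is mounted at the origin on the work surface. World frame = base frame: x ahead of the robot, y to its left, z up, the work surface at z = 0. Lengths are in m, angles in degrees, forces in N, time in s.
With the tool pointing down it reaches from about 0.425 to 0.875 m from the base axis. Payload 4.7 kg.
Tool frame: the origin (TCP) lies at the very end of the fingers, on their centre line; the grasp point (between the pads) lies 19 mm behind it; z points along the fingers, y is the direction in which the jaws open and shut (so a half turn about z gives the same grasp; the last joint's range is limited). The gripper opens to 87 mm and grips with 3 to 60 N. Pads are 19 mm wide; open, the fingers measure 117 mm over their backs; the gripper's body (75 mm by 190 mm) begins 51 mm behind the grasp point.
Start: joints at [69.563, 18.392, -4.016, 83.108, 1.295, 78.541, -3.26], TCP at [0.236, -0.606, 0.223] pointing down, gripper open.
Joint ranges: [-163.93, 163.93], [-17.29, 119.83], [-79.2, 71.16], [3.27, 140.29], [-89.18, 269.18], [5.43, 117.66], [-154.24, 154.24]. Speed limits (degrees/s): [147.25, 147.25, 180, 180, 180, 180, 180].

INTERFACE

Orientations are given as [roll, pitch, yaw] about the fixed x, y, z axes, in that order (R = Rz(yaw) Ry(pitch) Rx(roll)).
In Python, from cell import sensors, imaging, ticket gives the robot as it stands.
- The arm moves only by the tool carry_out, never from a script. Its argument "plan" is a list of rows, each an object of numbers: "fingers": the closure, from -1 (fully open) to 1 (shut); "dx", "dy", "dz": the shift along the tool's x, y, z normalised to -1 to 1, where 1 is 0.03 m; "rx", "ry", "rz": the turn, a rotation vector about the tool's x, y, z normalised to -1 to 1, where 1 is 10 degrees. A call has 1 to 12 rows; each row shifts and turns the commanded pose from where the row before left it, along the tool's axes as they then stand; what a row does not reach is not made up. A row lasts 1/8 s, in which the tool goes at most 62.5 mm and 10.7 degrees, less where a joint would pass 70% of its speed; a pose out of reach is approached as far as the arm can. A call with a number of a shift or a turn outside -1 to 1 is refused whole. A call with a gripper value outside its range is refused whole. The fingers move at their own pace and stop on an object; "force" is the grip in N (left out, the last holds). Time passes only in rows, so rows that do not move let the fingers close. It gives the time, the measured TCP pose, the force and the opening at its end, in the units of the state.
- sensors.get_obs(): the state, without advancing time (a new reading comes with each control period).
- imaging.read_camera(name): name is "side" or "top" or "wrist"; returns a dict with "color" (384x512x3 uint8, red, green, blue), "mtx" (3x3 intrinsics, pixels), "dist_coeffs" ([k1, k2, p1, p2, k3] as OpenCV has them; the pictures are not rectified), "extrinsics" (4x4, takes a point from world to camera coordinates); the wrist camera has in their place "tool_from_camera" (4x4, takes a point from camera to tool coordinates, whose origin is the TCP and whose axes are the flange's). Camera axes: x right, y down, z forward; pixel columns grow to the right and rows downward; lengths in m; the calibration is good to about 2 mm. A picture is of the moment at which its call begins: read the wrist's pose just before it. There is no depth.
- ticket.sign_off(): hands the job in, once; it reports no verdict.
The state is a dict: "time_s": time; "qpos": joint angles; "joint_velocities": joint speeds; "effort": joint torques, N m; "tool_pos": TCP position; "tool_rot": TCP orientation; "force": force on the tool from outside, world axes, zero at the start; "wrist_torque": the same for the moment, N m; "grip_width": finger opening in m.
Only numpy, scipy, OpenCV 4.12 (cv2) and the standard library are available. Lean on these libraries where they do the work, as an engineer would, in place of code of your own. Each camera call takes 0.05 s, during which the arm holds its last target.

TASK

The shoe shine stand has two footrest mounts; on one of them the round keyed plate still stands up off its base. Push that plate round with a fingertip until the notch in its rim is over the pin of the base (at the flat ear), then press it down until it sits fully home with the pin through the notch. Lift nothing, and leave the things lying about where they are.

Things in the scene. Friction and masses are not known exactly. Their poses are not given: they have to be found in the camera images.
- mount_axis (a point): Centre of the upper face (14 mm above the table, z up) of the fixed iron base of the mount to be worked on: a disc 140 mm across, 14 mm thick, with a flat ear, 24 mm wide, reaching 92 mm from the centre on the pin's side. A fixed spindle, 22 mm in diameter, stands here to 58 mm above the table and passes through the plate.
- pin_top (a point): Domed top of the fixed upright pin of that base, 34 mm above the table. The pin is 10 mm in diameter and stands 52 mm from the mount's centre, in line with the ear. At the start the plate hides it from above.
- notch (a point): Point in the plate's notch, 52 mm from the centre, level with the plate's upper face. The plate is a steel disc 124 mm across, 10 mm thick, on the spindle. The notch, 15 mm wide, runs from the rim in to 44 mm from the centre. Raised, the upper face is 46 mm above the table, the underside 2 mm above the pin; fully home the face is at 24 mm and the pin stands 10 mm proud of it.
- stud_top (a point): Centre of the top of the finger stud that stands on the plate, opposite the notch, 42 mm from the centre: an upright steel cylinder 14 mm in diameter, 18 mm tall above the plate. Pushing it sideways with about 2.5 N turns the plate, which stays where it is left.
- plate (a joint): Angle of the keyed plate about its spindle, rad, positive anticlockwise seen from above; 0 (or a whole turn) when the notch is over the pin. It turns either way without stops and starts between 0.8 and 2.2. The pin goes in within about 0.045 rad either way.
- sleeve (a joint): How far the plate has been pressed down on its spindle, m: 0 raised, 0.022 fully home. It grips the spindle: it takes about 8 N to press it down and it stays where it is left. Out of line with the pin it stops at about 0.002. Negative means lifted.
- other_mount: The second mount, fixed, its plate already seated: origin at the underside centre; same base as above. Leave it.
- shoehorn: Yellow bone shoehorn, 160 x 36 mm, 7 mm high, lying between the mounts; origin under it, near the middle. Leave it.
- tin: Oval polish tin, 103 x 69 mm, 26 mm high; origin at its underside centre. Leave it.
- brush: Welt brush with wooden back, 150 x 40 mm, 47 mm high, lying bristles down; origin at its underside centre. Leave it.
- ashtray: Round nickel ashtray, 104 mm across, 24 mm high; origin at its underside centre. Leave it.
- footrest: Sole-shaped steel footrest, 244 x 88 mm, lying upside down with its socket tube up to 63 mm; origin at its underside centre. Leave it.
- cream_jar: Small jar, 60 mm across, 55 mm high; origin at its underside centre. Leave it.
- dauber: Small round dauber brush standing on its bristles, 32 mm across, 60 mm high; origin at its underside centre. Leave it.
Mind the look-alikes: they are no part of the job. Leave any blue, orange or red look-alike of the part that bears mount_axis alone.

How it is judged:
By the outcome, as a careful person would: the job done as asked, in the order asked, and still so for the second after the job is handed in, with the robot touching nothing.
It also fails if it takes over 51 s, if anything falls off the work surface, if the arm or the gripper's body presses on something with over 40 N, if the wrist force passes 120 N, or if a joint passes its speed limit or range.

## Working session

There is one attempt and no reset: what is moved stays moved. The work goes in short steps, Python scripts to look and compute and a tool call to move; the robot and the scene stay as the last step left them, time stands still between calls to the robot, and variables do not carry over. Pictures are saved under pics/ and viewed, and the job is handed in when it is done.

Besides the shell and the picture viewer there is one more tool, called as name(argument=value, ...) on one line, values as JSON. carry_out: Moves the arm, as the interface text tells. Scaled input: -1 to 1 covers 0.03 m each way for a shift and 10 degrees each way for a turn. Its arguments: {"type":"object","properties":{"plan":{"type":"array"},"force":{"type":"number"}},"required":["plan"]}

```bash
mkdir -p pics; ls; python3 - <<'E'
from cell import sensors, imaging
import cv2
o=sensors.get_obs(); print(o)
for n in("side","top","wrist"):
    d=imaging.read_camera(n); cv2.imwrite(f"pics/{n}0.png",d["color"][:,:,::-1]); print(n,{k:v for k,v in d.items() if k!="color"})
E
```

```text
pics
{'time_s': 0.0, 'qpos': array([69.56070011, 18.44039875, -4.01464154, 83.17506964,  1.29394899,
       78.54195628, -3.26017905]), 'joint_velocities': array([ 0.03999904, -0.04205719,  0.00832249, -0.06011129,  0.03108959,
       -0.00962935, -0.00098272]), 'effort': array([ 9.25268387e-05, -4.91286957e+01, -4.03928999e-01, -3.12523592e+01,
       -6.39208616e-02,  4.37513762e-02,  1.88769641e-04]), 'tool_pos': array([ 0.23529932, -0.60531064,  0.22144476]), 'tool_rot': array([-1.79887759e+02,  5.07346544e-03,  2.12478249e+01]), 'force': array([ 0.02405893, -0.31507605,  0.00114328]), 'wrist_torque': array([-0.01853164,  0.00466623,  0.04199123]), 'grip_width': 0.08696473912115761}
side {'mtx': array([[411.71884974,   0.        , 252.43959413],
       [  0.        , 411.71884974, 189.90630336],
       [  0.        ,   0.        ,   1.        ]]), 'dist_coeffs': array([0.00419185, 0.        , 0.        , 0.        , 0.        ]), 'extrinsics': array([[-0.93163906, -0.36282652, -0.02013903,  0.48287621],
       [-0.20679839,  0.5749417 , -0.791629  ,  0.15577816],
       [ 0.29880
[... 543 characters left out ...]
32,  1.17726004],
       [ 0.        ,  0.        ,  0.        ,  1.        ]])}
wrist {'mtx': array([[280.08425375,   0.        , 255.36872275],
       [  0.        , 280.08425375, 190.80276799],
       [  0.        ,   0.        ,   1.        ]]), 'dist_coeffs': array([-0.05984678,  0.        ,  0.        ,  0.        ,  0.        ]), 'tool_from_camera': array([[ 1.51245781e-03, -9.57675694e-01, -2.87845407e-01,
         7.85185321e-02],
       [ 9.99998827e-01,  1.37832158e-03,  6.68660897e-04,
        -1.25347338e-03],
       [-2.43616753e-04, -2.87846081e-01,  9.57676654e-01,
        -1.62589558e-01],
       [ 0.00000000e+00,  0.00000000e+00,  0.00000000e+00,
         1.00000000e+00]])}
```

View pics/top0.png

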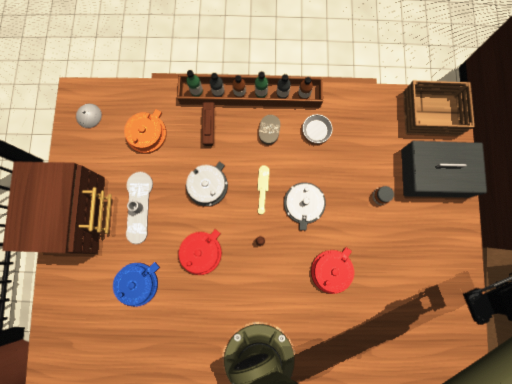

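View pics/side0.png

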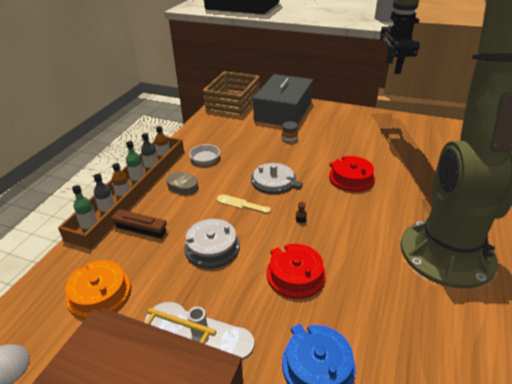

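View pics/wrist0.png

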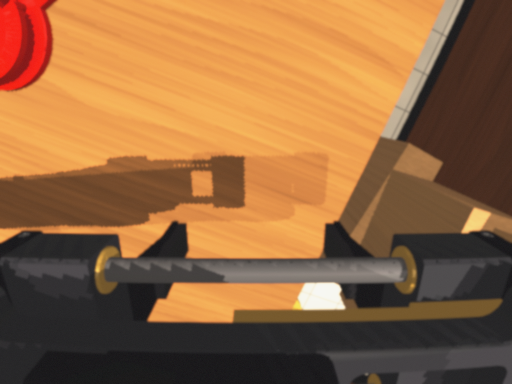

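```bash
python3 - <<'E'
import cv2,numpy as np
t=cv2.imread("pics/top0.png");s=cv2.imread("pics/side0.png")
a=t[150:220,172:242];b=t[168:238,270:340];c=s[205:275,176:246];d=s[145:215,238:308]
f=lambda i:cv2.resize(i,(390,290),interpolation=cv2.INTER_CUBIC) if 0 else cv2.resize(i,(295,295),interpolation=cv2.INTER_CUBIC)
cv2.imwrite("pics/crop0.png",np.vstack([np.hstack([f(a),f(b)]),np.hstack([f(c),f(d)])]))
E
```

```text
(no output)
```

View pics/crop0.png

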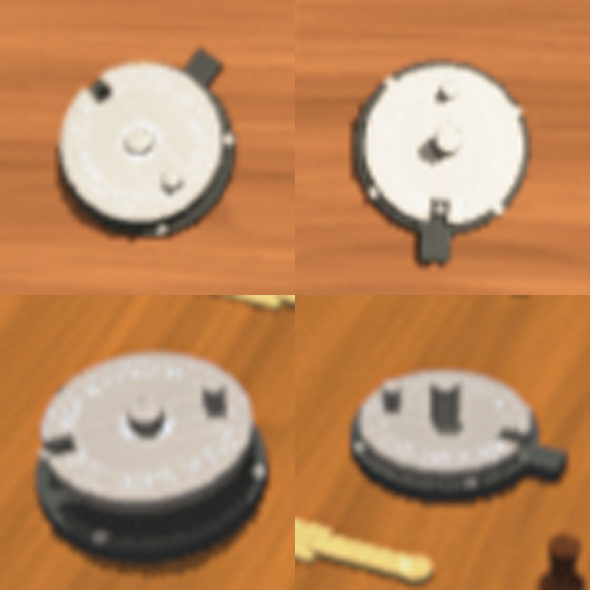

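```bash
cat > h.py <<'E'
import numpy as np,cv2
from scipy.spatial.transform import Rotation as R
def ray(cam,px,z,T=None):
    E=cam["extrinsics"] if T is None else T
    u=cv2.undistortPoints(np.array([[px]],float),cam["mtx"],cam["dist_coeffs"])[0,0]
    Rm=E[:3,:3];c=-Rm.T@E[:3,3];d=Rm.T@np.array([u[0],u[1],1])
    return c+d*(z-c[2])/d[2]
def proj(cam,P,T=None):
    E=cam["extrinsics"] if T is None else T
    r,_=cv2.Rodrigues(E[:3,:3])
    return cv2.projectPoints(np.array(P,float).reshape(-1,1,3),r,E[:3,3],cam["mtx"],cam["dist_coeffs"])[0][:,0]
def wristT(o,cam):
    W=np.eye(4);W[:3,:3]=R.from_euler("xyz",o["tool_rot"],degrees=True).as_matrix();W[:3,3]=o["tool_pos"]
    return np.linalg.inv(W@cam["tool_from_camera"])
E
python3 - <<'E'
from h import *
from cell import imaging
t=imaging.read_camera("top");s=imaging.read_camera("side")
k=70/295
A=lambda u,v:(172+u*k,150+v*k)
C=lambda u,v:(176+u*k,205+(v-295)*k)
for n,p,z in[("spin",A(140,140),.058),("plate",A(141,143),.046),("notch",A(103,90),.046),("stud",A(173,180),.064),("earend",A(205,63),.014)]: print(n,ray(t,p,z))
for n,p,z in[("spin",C(143,412),.058),("notch",C(62,442),.046),("stud",C(215,393),.064),("platecen",C(146,427),.046)]: print(n,ray(s,p,z))
# plate ellipse by mask (top)
for nm,cam,roi in(("top",t,(150,220,172,242)),("side",s,(205,275,176,246))):
    im=cam["color"];h=cv2.cvtColor(im,cv2.COLOR_RGB2HSV)
    m=((h[...,1]<70)&(h[...,2]>110)).astype(np.uint8);M=np.zeros_like(m);M[roi[0]:roi[1],roi[2]:roi[3]]=m[roi[0]:roi[1],roi[2]:roi[3]]
    c=max(cv2.findContours(M,cv2.RETR_EXTERNAL,cv2.CHAIN_APPROX_NONE)[0],key=cv2.contourArea)
    e=cv2.fitEllipse(cv2.convexHull(c));print(nm,e,ray(cam,e[0],.046))
E
```

```text
spin [0.55427704 0.18530253 0.058     ]
plate [0.55425746 0.18619927 0.046     ]
notch [0.59569405 0.21788272 0.046     ]
stud [0.522689   0.15782744 0.064     ]
earend [0.62701137 0.14261616 0.014     ]
spin [0.55470082 0.19225914 0.058     ]
notch [0.59467233 0.22035324 0.046     ]
stud [0.51871071 0.16870544 0.064     ]
platecen [0.55390964 0.19212735 0.046     ]
top ((205.65457153320312, 183.39852905273438), (36.649757385253906, 40.21422576904297), 67.16973876953125) [0.55604827 0.18563875 0.046     ]
side ((210.30621337890625, 236.3582000732422), (35.167015075683594, 50.462894439697266), 82.05488586425781) [0.55464398 0.19253233 0.046     ]
```

Look-alikes seen in the top view:
- Grey mounts at (206,184) and (305,203).
- Red mounts at (200,253) and (333,271).
- Orange mount at (145,131).
- Blue mount at (135,284).

In the crops, the grey mount at (206,184) is raised: there is a gap under its plate, the notch is off the ear, and no pin shows. The mount at (305,203) is seated, with its pin in the notch. I'm working on the one at about (0.555, 0.188). Its plate is about +69° off, so I need to turn it clockwise by pushing the stud in +y.

First I'll turn the tool, then move across.

carry_out(plan=[{"rz":-0.985},{"rz":-0.985},{"rz":-0.985},{"rz":-0.985},{"rz":-0.985},{"rz":-0.985},{"rz":-0.985,"fingers":1}])

```text
validation failed for argument at $.pl...
```

carry_out(plan=[{"dx":0.94,"dy":0.8},{"dx":0.94,"dy":0.8},{"dx":0.94,"dy":0.8},{"dx":0.94,"dy":0.8},{"dx":0.94,"dy":0.8},{"dx":0.94,"dy":0.8},{"dx":0.94,"dy":0.8},{"dx":0.94,"dy":0.8},{"dx":0.94,"dy":0.8}])

```text
validation failed for argument at $.pl...
```

carry_out(plan=[{"dx":0,"dy":0,"dz":0,"rx":0,"ry":0,"rz":-0.985,"fingers":1},{"dx":0,"dy":0,"dz":0,"rx":0,"ry":0,"rz":-0.985,"fingers":1},{"dx":0,"dy":0,"dz":0,"rx":0,"ry":0,"rz":-0.985,"fingers":1},{"dx":0,"dy":0,"dz":0,"rx":0,"ry":0,"rz":-0.985,"fingers":1},{"dx":0,"dy":0,"dz":0,"rx":0,"ry":0,"rz":-0.985,"fingers":1},{"dx":0,"dy":0,"dz":0,"rx":0,"ry":0,"rz":-0.985,"fingers":1},{"dx":0,"dy":0,"dz":0,"rx":0,"ry":0,"rz":-0.985,"fingers":1}])

```text
time_s: 1.12
tool_pos: [0.2354, -0.6058, 0.2224]
tool_rot: [-180.0, -0.0, 90.5]
force: [0.2, 0.3, 0.3]
grip_width: 0.0248
```

carry_out(plan=[{"dx":0.94,"dy":0.8,"dz":0,"rx":0,"ry":0,"rz":0,"fingers":1},{"dx":0.94,"dy":0.8,"dz":0,"rx":0,"ry":0,"rz":0,"fingers":1},{"dx":0.94,"dy":0.8,"dz":0,"rx":0,"ry":0,"rz":0,"fingers":1},{"dx":0.94,"dy":0.8,"dz":0,"rx":0,"ry":0,"rz":0,"fingers":1},{"dx":0.94,"dy":0.8,"dz":0,"rx":0,"ry":0,"rz":0,"fingers":1},{"dx":0.94,"dy":0.8,"dz":0,"rx":0,"ry":0,"rz":0,"fingers":1},{"dx":0.94,"dy":0.8,"dz":0,"rx":0,"ry":0,"rz":0,"fingers":1},{"dx":0.94,"dy":0.8,"dz":0,"rx":0,"ry":0,"rz":0,"fingers":1},{"dx":0.94,"dy":0.8,"dz":0,"rx":0,"ry":0,"rz":0,"fingers":1}])

```text
time_s: 2.25
tool_pos: [0.4512, -0.3504, 0.2226]
tool_rot: [-180.0, 0.0, 90.2]
force: [0.3, -0.5, 0.6]
grip_width: 0.0006
```

carry_out(plan=[{"dx":0.93,"dy":0.2,"dz":0,"rx":0,"ry":0,"rz":0,"fingers":1},{"dx":0.93,"dy":0.2,"dz":0,"rx":0,"ry":0,"rz":0,"fingers":1},{"dx":0.93,"dy":0.2,"dz":0,"rx":0,"ry":0,"rz":0,"fingers":1},{"dx":0.93,"dy":0.2,"dz":0,"rx":0,"ry":0,"rz":0,"fingers":1},{"dx":0.93,"dy":0.2,"dz":0,"rx":0,"ry":0,"rz":0,"fingers":1},{"dx":0.93,"dy":0.2,"dz":0,"rx":0,"ry":0,"rz":0,"fingers":1},{"dx":0.93,"dy":0.2,"dz":0,"rx":0,"ry":0,"rz":0,"fingers":1},{"dx":0.93,"dy":0.2,"dz":0,"rx":0,"ry":0,"rz":0,"fingers":1},{"dx":0.93,"dy":0.2,"dz":0,"rx":0,"ry":0,"rz":0,"fingers":1},{"dx":0.93,"dy":0.2,"dz":0,"rx":0,"ry":0,"rz":0,"fingers":1},{"dx":0.93,"dy":0.2,"dz":0,"rx":0,"ry":0,"rz":0,"fingers":1},{"dx":0.93,"dy":0.2,"dz":0,"rx":0,"ry":0,"rz":0,"fingers":1}])

```text
time_s: 3.75
tool_pos: [0.5215, -0.0154, 0.2226]
tool_rot: [180.0, 0.0, 90.2]
force: [0.5, -0.7, -1.0]
grip_width: 0.0005
```

carry_out(plan=[{"dx":0.93,"dy":0.2,"dz":0,"rx":0,"ry":0,"rz":0,"fingers":1},{"dx":0.93,"dy":0.2,"dz":0,"rx":0,"ry":0,"rz":0,"fingers":1},{"dx":0.93,"dy":0.2,"dz":0,"rx":0,"ry":0,"rz":0,"fingers":1},{"dx":0.93,"dy":0.2,"dz":0,"rx":0,"ry":0,"rz":0,"fingers":1},{"dx":0,"dy":0,"dz":0,"rx":0,"ry":0,"rz":0,"fingers":1},{"dx":0,"dy":0,"dz":0,"rx":0,"ry":0,"rz":0,"fingers":1}])

```text
time_s: 4.5
tool_pos: [0.5451, 0.0944, 0.2224]
tool_rot: [-180.0, 0.1, 90.2]
force: [1.0, -0.6, -0.4]
grip_width: 0.0004
```

```bash
cat > look.py <<'E'
import sys,pickle
from h import *
from cell import sensors, imaging
n=sys.argv[1]
o=sensors.get_obs(); d=imaging.read_camera("wrist")
pickle.dump((o,d),open(n+".pkl","wb"))
cv2.imwrite(f"pics/{n}.png",cv2.resize(d["color"][:,:,::-1],None,fx=1.5,fy=1.5,interpolation=cv2.INTER_CUBIC))
print(o["time_s"],o["tool_pos"],o["tool_rot"],o["force"])
E
python3 look.py w1
```

```text
4.5 [0.54506992 0.09440561 0.22235389] [-1.79980501e+02  5.38385252e-02  9.01580303e+01] [ 1.01572688 -0.64959341 -0.36235272]
```

View pics/w1.png

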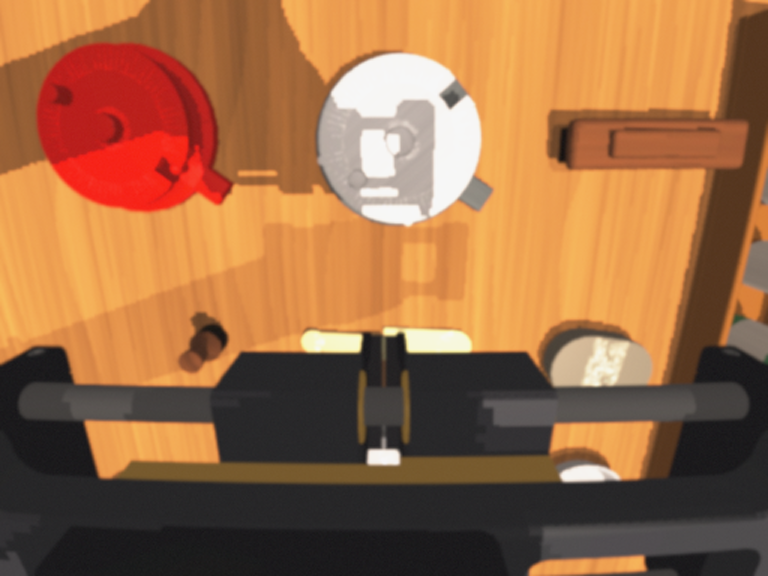

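```bash
python3 - <<'E'
from h import *
import pickle
o,d=pickle.load(open("w1.pkl","rb"))
c=d["color"][25:160,200:340,::-1];cv2.imwrite("pics/w1c.png",cv2.resize(c,None,fx=4,fy=4,interpolation=cv2.INTER_CUBIC))
E
```

```text
(no output)
```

View pics/w1c.png

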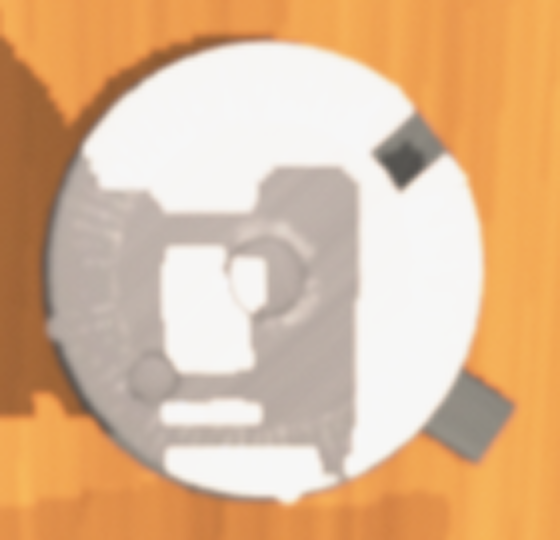

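```bash
python3 - <<'E'
from h import *
import pickle
o,d=pickle.load(open("w1.pkl","rb"));T=wristT(o,d)
P=lambda u,v:(200+(u-1.5)/4,25+(v-1.5)/4)
c=ray(d,P(267,277),.058,T);s=ray(d,P(153,378),.064,T);ni=ray(d,P(387.5,171.5),.046,T);no=ray(d,P(430.5,130),.046,T);e=ray(d,P(495,435),.014,T)
e1=ray(d,P(515,407),.014,T);e2=ray(d,P(475,462),.014,T)
plate=ray(d,P(265,270),.046,T)
for n,p in dict(c=c,plate=plate,s=s,ni=ni,no=no,e=e).items():
    q=p-c;print(n,p.round(4),"r",np.hypot(*q[:2]).round(4),"ang",np.degrees(np.arctan2(q[1],q[0])).round(1))
print(np.hypot(*(e1-e2)[:2]))
E
```

```text
c [0.5559 0.1885 0.058 ] r 0.0 ang 0.0
plate [0.5558 0.191  0.046 ] r 0.0024 ang 93.5
s [0.5243 0.1612 0.064 ] r 0.0418 ang -139.2
ni [0.59   0.2179 0.046 ] r 0.045 ang 40.8
no [0.6017 0.2291 0.046 ] r 0.0611 ang 41.5
e [0.633  0.1417 0.014 ] r 0.0902 ang -31.3
0.0215627284042372
```

carry_out(plan=[{"dx":0.2,"dy":-0.3,"dz":0.95,"rx":0,"ry":0,"rz":0,"fingers":1},{"dx":0.2,"dy":-0.3,"dz":0.95,"rx":0,"ry":0,"rz":0,"fingers":1},{"dx":0.2,"dy":-0.3,"dz":0.95,"rx":0,"ry":0,"rz":0,"fingers":1},{"dx":0.2,"dy":0,"dz":0.95,"rx":0,"ry":0,"rz":0,"fingers":1},{"dx":0.2,"dy":0,"dz":0.95,"rx":0,"ry":0,"rz":0,"fingers":1},{"dx":0,"dy":0,"dz":0.9,"rx":0,"ry":0,"rz":0,"fingers":1},{"dx":0,"dy":0,"dz":0,"rx":0,"ry":0,"rz":0,"fingers":1}])

```text
time_s: 5.42
tool_pos: [0.5164, 0.1235, 0.0512]
tool_rot: [-179.7, 0.1, 90.1]
force: [-0.1, -0.1, -0.3]
grip_width: 0.0003
```

```bash
python3 look.py w2
```

```text
5.425 [0.51636727 0.12347043 0.05121053] [-1.79747748e+02  6.40713176e-02  9.00996777e+01] [-0.0634638  -0.06556417 -0.29541888]
```

View pics/w2.png

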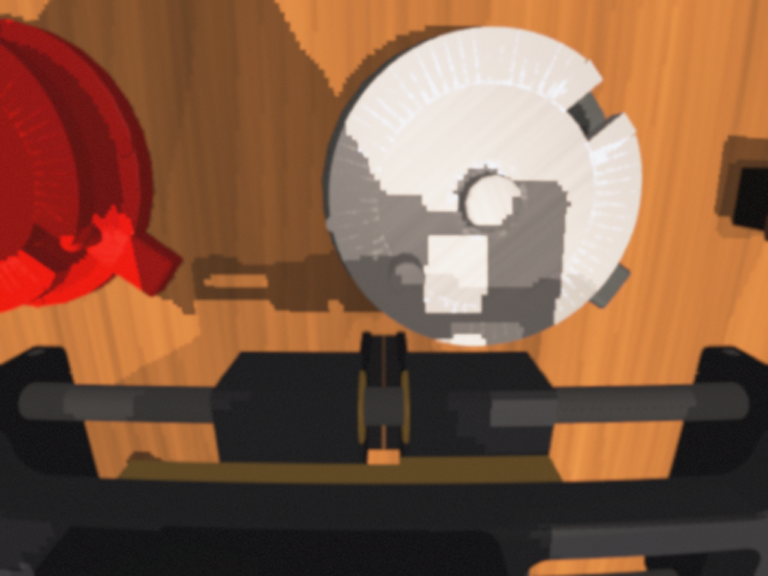

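carry_out(plan=[{"dx":0.1,"dy":0.15,"dz":0,"rx":0,"ry":0,"rz":0,"fingers":1},{"dx":0.25,"dy":0,"dz":0,"rx":0,"ry":0,"rz":0,"fingers":1},{"dx":0.25,"dy":0,"dz":0,"rx":0,"ry":0,"rz":0,"fingers":1},{"dx":0.25,"dy":0,"dz":0,"rx":0,"ry":0,"rz":0,"fingers":1},{"dx":0.25,"dy":0,"dz":0,"rx":0,"ry":0,"rz":0,"fingers":1},{"dx":0.25,"dy":0,"dz":0,"rx":0,"ry":0,"rz":0,"fingers":1},{"dx":0.25,"dy":0,"dz":0,"rx":0,"ry":0,"rz":0,"fingers":1},{"dx":0,"dy":0,"dz":0,"rx":0,"ry":0,"rz":0,"fingers":1}])

```text
time_s: 6.48
tool_pos: [0.5189, 0.1732, 0.0516]
tool_rot: [-179.6, 0.2, 90.3]
force: [-2.3, -2.4, -0.4]
grip_width: 0.0006
```

```bash
python3 look.py w3
```

```text
6.475 [0.51886548 0.17321559 0.05160256] [-1.79627361e+02  1.55253583e-01  9.03011267e+01] [-2.26088102 -2.40962459 -0.35204693]
```

View pics/w3.png

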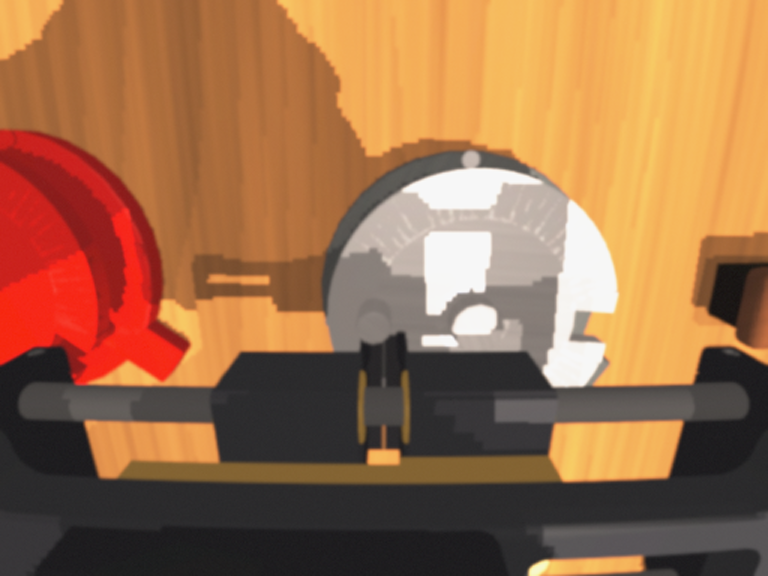

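carry_out(plan=[{"dx":0.2,"dy":0.05,"dz":0,"rx":0,"ry":0,"rz":0,"fingers":1},{"dx":0.2,"dy":0,"dz":0,"rx":0,"ry":0,"rz":0,"fingers":1},{"dx":0.2,"dy":0,"dz":0,"rx":0,"ry":0,"rz":0,"fingers":1},{"dx":0,"dy":0,"dz":0,"rx":0,"ry":0,"rz":0,"fingers":1}])

```text
time_s: 7.02
tool_pos: [0.5247, 0.1925, 0.0536]
tool_rot: [179.9, -0.1, 90.2]
force: [1.1, -1.5, -1.1]
grip_width: 0.0006
```

```bash
python3 - <<'E'
from h import *
from cell import imaging
t=imaging.read_camera("top");s=imaging.read_camera("side")
f=lambda c,x,y:cv2.resize(c["color"][y:y+80,x:x+90,::-1],None,fx=4.4,fy=5.5,interpolation=cv2.INTER_CUBIC)
cv2.imwrite("pics/ts4.png",np.hstack([f(t,162,145),f(s,166,200)]))
E
```

```text
(no output)
```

View pics/ts4.png

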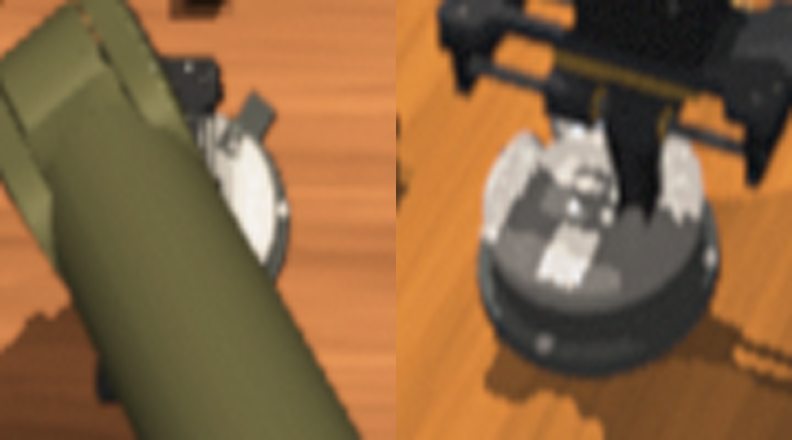

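carry_out(plan=[{"dx":-0.6,"dy":0,"dz":0,"rx":0,"ry":0,"rz":0,"fingers":1},{"dx":-0.9,"dy":0.3,"dz":-0.6,"rx":0,"ry":0,"rz":0,"fingers":1},{"dx":-0.9,"dy":0.4,"dz":-0.6,"rx":0,"ry":0,"rz":0,"fingers":1},{"dx":-0.5,"dy":0.4,"dz":-0.6,"rx":0,"ry":0,"rz":0,"fingers":1},{"dx":0,"dy":0,"dz":0,"rx":0,"ry":0,"rz":0,"fingers":1},{"dx":0,"dy":0,"dz":0,"rx":0,"ry":0,"rz":0,"fingers":1}])

```text
time_s: 7.88
tool_pos: [0.556, 0.105, 0.1064]
tool_rot: [-179.9, -0.0, 90.2]
force: [-0.4, 0.0, 0.0]
grip_width: 0.0004
```

```bash
python3 look.py w5; python3 - <<'E'
from h import *
import pickle
o,d=pickle.load(open("w5.pkl","rb"));T=wristT(o,d)
c=proj(d,[.556,.189,.03],T)[0].astype(int);print(c)
x,y=max(c[0]-95,0),max(c[1]-85,0);print(x,y)
cv2.imwrite("pics/w5c.png",cv2.resize(d["color"][y:y+145,x:x+190,::-1],None,fx=4,fy=4,interpolation=cv2.INTER_CUBIC))
E
```

```text
7.875 [0.55603476 0.10495834 0.1063683 ] [-1.79928292e+02 -2.47569949e-02  9.02218602e+01] [-0.42836164  0.0498875   0.02807041]
[257 102]
162 17
```

View pics/w5c.png

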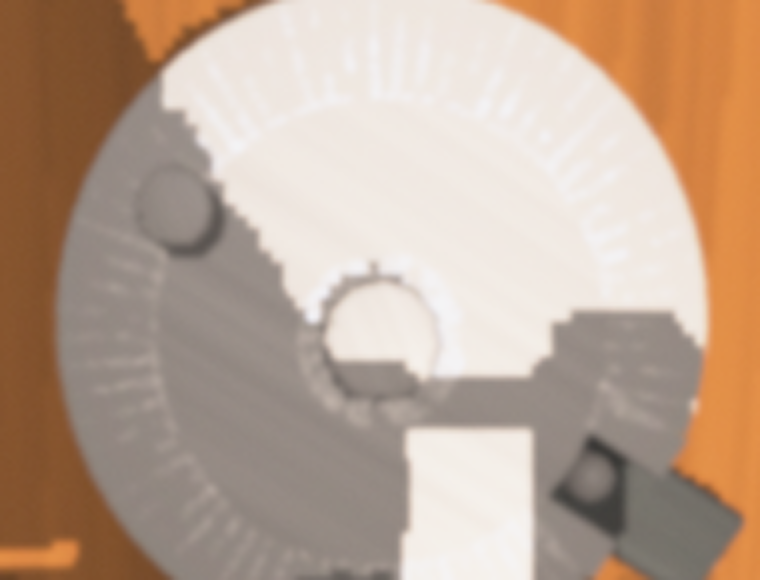

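```bash
python3 - <<'E'
from h import *
import pickle
o,d=pickle.load(open("w5.pkl","rb"));T=wristT(o,d)
P=lambda u,v:(162+(u-1.5)/4,17+(v-1.5)/4)
c=ray(d,P(382,338),.058,T)
D=dict(c=(382,338,.058),stud=(174,206,.064),pin=(593,474,.034),ni=(574.5,465,.046),no=(643,503,.046),ear=(724,548,.014))
for n,(u,v,z) in D.items():
    p=ray(d,P(u,v),z,T);q=p-c;print(n,p.round(4),"r",np.hypot(*q[:2]).round(4),"ang",np.degrees(np.arctan2(q[1],q[0])).round(1))
E
```

```text
c [0.5558 0.1892 0.058 ] r 0.0 ang 0.0
stud [0.5201 0.2109 0.064 ] r 0.0418 ang 148.8
pin [0.5999 0.163  0.034 ] r 0.0514 ang -30.8
ni [0.5939 0.1658 0.046 ] r 0.0447 ang -31.6
no [0.6079 0.1585 0.046 ] r 0.0605 ang -30.5
ear [0.6351 0.1446 0.014 ] r 0.091 ang -29.4
```

carry_out(plan=[{"dx":0.93,"dy":0,"dz":0,"rx":0,"ry":0,"rz":0,"fingers":0},{"dx":0.93,"dy":0,"dz":0,"rx":0,"ry":0,"rz":0,"fingers":0},{"dx":0.94,"dy":0,"dz":0,"rx":0,"ry":0,"rz":0,"fingers":0},{"dx":0,"dy":0,"dz":0,"rx":0,"ry":0,"rz":-0.98,"fingers":0},{"dx":0,"dy":0,"dz":0,"rx":0,"ry":0,"rz":-0.98,"fingers":0},{"dx":0,"dy":0,"dz":0,"rx":0,"ry":0,"rz":-0.98,"fingers":0},{"dx":0,"dy":0,"dz":0,"rx":0,"ry":0,"rz":-0.98,"fingers":0},{"dx":0,"dy":0,"dz":0,"rx":0,"ry":0,"rz":-0.98,"fingers":0},{"dx":0,"dy":0,"dz":0,"rx":0,"ry":0,"rz":-0.98,"fingers":0},{"dx":0,"dy":0,"dz":0,"rx":0,"ry":0,"rz":0,"fingers":0},{"dx":0,"dy":0,"dz":0,"rx":0,"ry":0,"rz":0,"fingers":0}])

```text
time_s: 9.3
tool_pos: [0.5561, 0.1889, 0.1066]
tool_rot: [-180.0, -0.0, 148.9]
force: [0.9, 0.1, -0.6]
grip_width: 0.0434
```

```bash
python3 look.py w6
```

```text
9.3 [0.55614084 0.18894892 0.10657293] [-1.79975800e+02 -4.29865863e-02  1.48895128e+02] [ 0.85719216  0.05652129 -0.55714968]
```

View pics/w6.png

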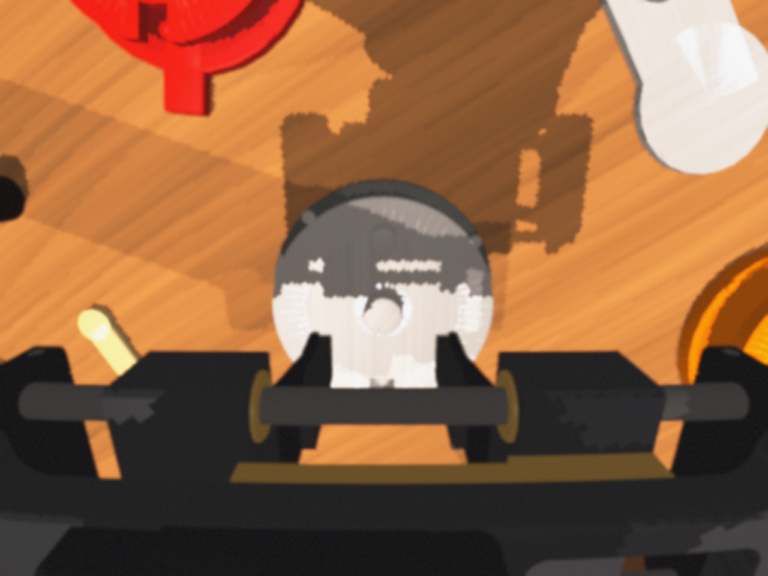

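carry_out(plan=[{"dx":0,"dy":0,"dz":0.7,"rx":0,"ry":0,"rz":0,"fingers":0},{"dx":0,"dy":0,"dz":0.7,"rx":0,"ry":0,"rz":0,"fingers":0},{"dx":0,"dy":0,"dz":0.4,"rx":0,"ry":0,"rz":0,"fingers":0},{"dx":0,"dy":0,"dz":0.15,"rx":0,"ry":0,"rz":0,"fingers":0},{"dx":0,"dy":0,"dz":0.1,"rx":0,"ry":0,"rz":0,"fingers":0},{"dx":0,"dy":0,"dz":0.1,"rx":0,"ry":0,"rz":0,"fingers":0},{"dx":0,"dy":0,"dz":0,"rx":0,"ry":0,"rz":0,"fingers":0}])

```text
time_s: 10.22
tool_pos: [0.5563, 0.1885, 0.0433]
tool_rot: [-179.9, -0.0, 149.0]
force: [-3.7, -0.8, 4.9]
grip_width: 0.0433
```

carry_out(plan=[{"dx":0,"dy":0,"dz":0.1,"rx":0,"ry":0,"rz":0,"fingers":0},{"dx":0,"dy":0,"dz":0.1,"rx":0,"ry":0,"rz":0,"fingers":0},{"dx":0,"dy":0,"dz":0,"rx":0,"ry":0,"rz":0,"fingers":0}])

```text
time_s: 10.6
tool_pos: [0.5564, 0.1885, 0.0374]
tool_rot: [-179.9, 0.0, 149.0]
force: [-3.2, -0.5, 4.8]
grip_width: 0.0435
```

Past the 2 mm stop, so the pin is entering the notch. I'll keep going down to z ≈ 0.024.

carry_out(plan=[{"dx":0,"dy":0,"dz":0.1,"rx":0,"ry":0,"rz":0,"fingers":0},{"dx":0,"dy":0,"dz":0.1,"rx":0,"ry":0,"rz":0,"fingers":0},{"dx":0,"dy":0,"dz":0.1,"rx":0,"ry":0,"rz":0,"fingers":0},{"dx":0,"dy":0,"dz":0,"rx":0,"ry":0,"rz":0,"fingers":0}])

```text
time_s: 11.1
tool_pos: [0.5564, 0.1885, 0.0284]
tool_rot: [-179.9, -0.0, 149.0]
force: [-3.7, -1.4, 5.8]
grip_width: 0.0437
```

carry_out(plan=[{"dx":0,"dy":0,"dz":0.1,"rx":0,"ry":0,"rz":0,"fingers":0},{"dx":0,"dy":0,"dz":0,"rx":0,"ry":0,"rz":0,"fingers":0}])

```text
time_s: 11.35
tool_pos: [0.5564, 0.1885, 0.0255]
tool_rot: [-179.9, 0.0, 149.0]
force: [-4.1, -2.0, 5.4]
grip_width: 0.0438
```

carry_out(plan=[{"dx":0,"dy":0,"dz":0.07,"rx":0,"ry":0,"rz":0,"fingers":0},{"dx":0,"dy":0,"dz":0,"rx":0,"ry":0,"rz":0,"fingers":0}])

```text
time_s: 11.6
tool_pos: [0.5565, 0.1885, 0.0243]
tool_rot: [-179.9, 0.0, 149.0]
force: [-6.1, -2.1, 13.4]
grip_width: 0.0436
```

carry_out(plan=[{"dx":0,"dy":0,"dz":0.04,"rx":0,"ry":0,"rz":0,"fingers":0},{"dx":0,"dy":0,"dz":0,"rx":0,"ry":0,"rz":0,"fingers":0}])

```text
time_s: 11.85
tool_pos: [0.5565, 0.1885, 0.0242]
tool_rot: [-179.9, 0.1, 149.0]
force: [-9.0, -4.7, 20.0]
grip_width: 0.0441
```

The force climbed to 20 N with no further travel at z = 0.024, so the plate has bottomed out. Now I'll raise the tool clear and look.

carry_out(plan=[{"dx":0,"dy":0,"dz":-0.1,"rx":0,"ry":0,"rz":0,"fingers":0},{"dx":0,"dy":0,"dz":-0.5,"rx":0,"ry":0,"rz":0,"fingers":0},{"dx":0,"dy":0,"dz":-0.9,"rx":0,"ry":0,"rz":0,"fingers":0},{"dx":0,"dy":0,"dz":-0.9,"rx":0,"ry":0,"rz":0,"fingers":0},{"dx":-0.9,"dy":0,"dz":-0.9,"rx":0,"ry":0,"rz":0,"fingers":0},{"dx":-0.9,"dy":0,"dz":-0.3,"rx":0,"ry":0,"rz":0,"fingers":0},{"dx":-0.9,"dy":0,"dz":0,"rx":0,"ry":0,"rz":0,"fingers":0},{"dx":-0.9,"dy":0,"dz":0,"rx":0,"ry":0,"rz":0,"fingers":0},{"dx":0,"dy":0,"dz":0,"rx":0,"ry":0,"rz":0,"fingers":0},{"dx":0,"dy":0,"dz":0,"rx":0,"ry":0,"rz":0,"fingers":0}])

```text
time_s: 13.1
tool_pos: [0.6487, 0.1339, 0.1296]
tool_rot: [180.0, -0.0, 149.0]
force: [-0.4, -0.1, 0.5]
grip_width: 0.0436
```

```bash
python3 look.py w7; python3 - <<'E'
from h import *
from cell import imaging
import pickle
o,d=pickle.load(open("w7.pkl","rb"));T=wristT(o,d)
c=proj(d,[.556,.189,.03],T)[0].astype(int)
s=imaging.read_camera("side")
x,y=max(c[0]-75,0),max(c[1]-75,0);print(x,y)
f=lambda i:cv2.resize(i[:,:,::-1],(395,395),interpolation=cv2.INTER_CUBIC)
cv2.imwrite("pics/w7c.png",np.hstack([f(d["color"][y:y+150,x:x+150]),f(s["color"][200:280,170:250])]))
cv2.imwrite("pics/side7.png",s["color"][:,:,::-1])
E
```

```text
13.1 [0.64869598 0.13387251 0.12955255] [ 1.79963775e+02 -4.80156200e-02  1.49046061e+02] [-0.4214564  -0.14671104  0.50851151]
179 0
```

View pics/w7c.png

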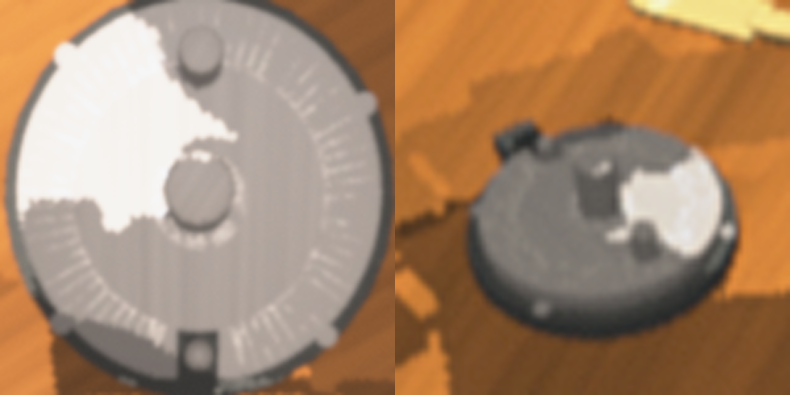

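View pics/side7.png

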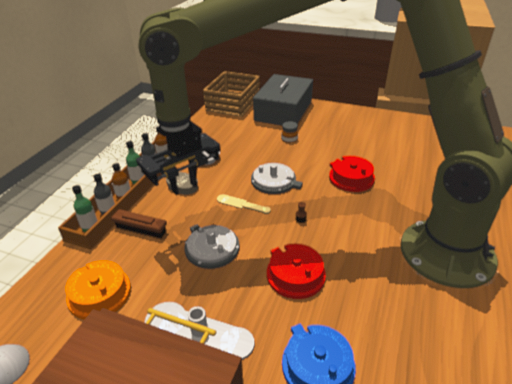

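The plate is seated. In the close crop the pin at (198,355) sits in the notch, in line with the stud and spindle. In the side view the plate is flat on its base, with the spindle standing tall. The other things are where they were, and the gripper is clear.

```bash
python3 -c "
from cell import ticket
print(ticket.sign_off())"
```

```text
the job is handed in; nothing more can be done
None
```

The job is done and handed in: the raised plate on the grey mount near (0.556, 0.189) is now fully home with the pin through its notch. I pushed the finger stud with the closed fingertips and turned the plate about 72° clockwise. Then I set the half-open fingers either side of the spindle and pressed straight down.

- **Alignment before pressing:** the wrist camera put the stud and notch within about 0.5° of the pin. The ear end read about 1.5° off, which I put down to how roughly I could pick its pixels.
- **Seating:** the press stopped firmly at z = 0.024 m, and the force rose to about 20 N. The wrist and side pictures afterwards show the pin in the notch and the plate flat on its base.
- **Other things:** in the last side view they had not visibly moved, though I did not measure them. The arm was clear of everything at hand-in, about 13 s in. No check failed.

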